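# Put the dried scraper away in its slotted holder

### The arm

A 6-joint arm with a two-finger parallel gripper is mounted at the origin on a cart in front of the work surface, level with it; the furniture and walls round the work are solid. World frame = base frame: x ahead of the robot, y to its left, z up, the work surface at z = 0. Lengths are in m, angles in rad, forces in N, time in s.
With the tool pointing down it reaches from about 0.35 to 0.875 m from the base axis. Payload 15.5 kg.
Tool frame: the origin (TCP) lies on the mounting face of the last link; the fingertips stand 173 mm ahead of it and the grasp point (between the pads) lies 155 mm ahead of it; z points along the fingers, y is the line along which they close (so a half turn about z gives the same grasp; the last joint's range is limited). The gripper opens to 85 mm and grips with 20 to 120 N. Pads are 22 mm wide; open, the fingers measure 114 mm over their backs; the gripper's body (76 mm by 85 mm) begins 54 mm behind the grasp point. The pads swing forward as they close: fully open they stand 13 mm farther back than shut.
Start: joints at [1.171, 0.494, 1.345, -0, 1.302, -0.096], TCP at [0.188, 0.596, 0.405] pointing down, gripper open.
Joint ranges: [-2.91, 2.91], [-0.82, 2.16], [0.22, 2.67], [-1.22, 4.37], [0.12, 2.79], [-3.08, 3.08]. Speed limits (rad/s): [1.89, 1.89, 2.57, 3.01, 3.01, 3.01].

### API

Orientations are given as a unit quaternion [w, x, y, z].
In Python, from cell import state, camera, camera_info, finish_job gives the robot as it stands.
- The arm moves only by the shell command python3 -m pendant 'ROWS' [OPENING] [FORCE]. ROWS is a JSON object of lists of equal length, an entry for each row: "translation": the shift along the world's x, y, z scaled (see below), a list of three; "twist": the turn, a rotation vector about the world's x, y, z scaled (see below), a list of three. In form: {"translation": [[x, y, z], ...], "twist": [[wx, wy, wz], ...]}. A call has 1 to 8 rows; each row shifts and turns the commanded pose from where the row before left it; what a row does not reach is not made up. The controller multiplies each number of a shift by 0.03 m and each number of a turn by 45 degrees. A row lasts 1/10 s, in which the tool goes at most 50 mm and 8.59 degrees, less where a joint would pass 70% of its speed; a pose out of reach is approached as far as the arm can. A call with a number of a shift or a turn outside -1 to 1 is refused whole. A call with a gripper value outside its range is refused whole. OPENING is the finger opening in mm, from 0 to 85.4, set as the call begins (- or left out, the last holds). The fingers move at their own pace and stop on an object; FORCE is the grip in N (left out, the last holds). Time passes only in rows, so rows that do not move let the fingers close. It gives the time, the measured TCP pose, the force, the opening and the grip force at its end, in the units of the state.
- state(): the state, without advancing time (a new reading comes with each control period).
- camera(name): name is "scene" or "top" or "wrist"; returns (picture, depth): 420x560x3 uint8, blue, green, red; 420x560 float32, m along the optical axis (not along the pixel's ray), 0 where there is no reading.
- camera_info(name): a dict with "fx", "fy", "cx", "cy" (pixels), "R" (3x3) and "t" (3): a world point X has camera coordinates R X + t. Camera axes: x right, y down, z forward; pixel columns grow to the right and rows downward; lengths in m; the calibration is good to about 2 mm. A picture is of the moment at which its call begins: read the wrist's pose just before it. camera_info takes no time and is no camera call; for the wrist camera it gives the pose at the moment of the call.
- finish_job(): hands the job in; it is judged then, once.
The state is a dict: "t": time; "qpos": joint angles; "joint_velocities": joint speeds; "effort": joint torques, N m; "eef_pos": TCP position; "orientation": TCP orientation; "force": force on the tool from outside, world axes, zero at the start; "moment": the same for the moment, N m; "opening": finger opening in m; "grasp_force": force on a finger pad.
Only numpy, scipy, OpenCV 4.12 (cv2) and the standard library are available. Lean on these libraries where they do the work, as an engineer would, in place of code of your own. Each camera call takes 0.05 s, during which the arm holds its last target. There are 200 camera calls.

### The job

The red-handled scraper has dried. Lift it out of the drying rack and slide its blade down into the slot of the empty wooden holder, fully home, so that the handle sits on top of the block, and let go. Leave the blue-handled scraper in its own holder and do not disturb the other things on the table.

Things in the scene. Friction and masses are not known exactly. Their poses are not given: they have to be found in the camera images.
- red_scraper: Loose scraper, 0.1 to 0.2 kg, standing blade down in the rack, leaning up to 0.15 rad. Steel blade 3 mm thick (x), 90 wide (y), showing 52 mm below a red bar handle 20 mm thick (x), 84 long (y), z = 52 to 86 mm, with flat sides to pinch across x. Origin: middle of the blade's lower edge; z up the blade. Same either way round.
- red_scraper_handle (a point): Centre of the red handle, 69 mm above the blade's lower edge; same axes as the scraper.
- drying_rack: White tray, 80 mm (x) by 126 mm (y), fixed; two upright steel wire hoops along y, their tops 42.5 mm over the table, stand 7 mm apart with the red scraper's blade between them, its edge on the tray's floor 6 mm over the table. Origin: middle of its underside.
- holder_empty: The empty wooden holder, fixed: a block 56 mm (x) by 124 mm (y), top 62 mm over the table, on a dark foot 66 x 134 mm. In its top one slot, 8 mm wide (x), 100 mm long (y), 56 mm deep, with a 3 mm bevel round its mouth; straight down. Origin: middle of its underside.
- holder_empty_home (a point): Where the middle of the blade's lower edge is when the scraper is fully home in the empty holder (handle resting on the block's top): on the slot's middle, 10 mm above the table, 52 mm below the block's top. x across the slot, y along it.
- holder_blue: A like wooden holder, fixed, with the blue-handled scraper in it. Same size and axes as the empty one.
- blue_scraper: Loose bench scraper with a blue handle, same shape, size and axes as the red one, seated in its holder; to be left there.
- stapler_block: Bystander: wooden sanding block, 40x60x30 mm.
- paint_tube_2: Bystander: silver paint tube with a yellow patch and black cap, 32x114x27 mm.
- wood_block: Bystander: little wooden printing block, 45x70x22 mm.
- eraser: Bystander: eraser in a blue sleeve, 23x45x13 mm.

How it is judged:
At the end, for the whole second after the job is handed in: The red scraper rests blade down in the empty holder's slot: lower edge within 5 mm of fully home in height and 10 mm of the slot's middle, within 0.15 rad of the slot's line and 0.12 rad of upright. The blue scraper is still home, its origin within 22 mm of its holder's (horizontal distance between red_scraper and holder_empty_home below 0.01 m and z of red_scraper in the frame of holder_empty_home between -0.005 and 0.005 m and angle between the y axis of red_scraper and the y axis of holder_empty_home, either way round below 0.15 rad and angle between red_scraper's own z axis and vertical below 0.12 rad and linear speed of red_scraper below 0.02 m/s and distance between blue_scraper and holder_blue below 0.022 m); the robot touches nothing.
It fails at once if the blue scraper is moved more than 20 mm (distance of blue_scraper from where it was at the start of the episode above 0.02 m).
It fails at once if a bystander is moved more than 40 mm (distance of any of stapler_block, paint_tube_2, wood_block, eraser from where it was at the start of the episode above 0.04 m).
It also fails if it takes over 42 s, if anything falls off the work surface, if the arm or the gripper's body presses on something with over 40 N, if the wrist force passes 120 N, or if a joint passes its speed limit or range.

## Working session

There is one attempt and no reset: what is moved stays moved. The work goes in short steps, Python scripts to look and compute and a shell command to move; the robot and the scene stay as the last step left them, time stands still between calls to the robot, and variables do not carry over. Pictures are saved under pics/ and viewed, at most 10 in all, crops included, and the job is handed in when it is done.

```bash
mkdir -p pics; ls; python3 - <<'E'
from cell import *
import cv2,numpy as np
for n in("top","scene"):
    p,d=camera(n); cv2.imwrite(f"pics/{n}0.png",p); np.save(f"{n}0.npy",d)
    i=camera_info(n); print(n,{k:np.round(v,3).tolist() for k,v in i.items()})
print(state())
E
```

```text
pics
top {'fx': 483.173, 'fy': 483.173, 'cx': 283.365, 'cy': 203.763, 'R': [[0.021, -1.0, -0.011], [-0.989, -0.02, -0.144], [0.144, 0.014, -0.989]], 't': [-0.044, 0.613, 1.013]}
scene {'fx': 415.683, 'fy': 415.683, 'cx': 283.83, 'cy': 211.293, 'R': [[0.876, -0.481, 0.026], [-0.205, -0.421, -0.884], [0.437, 0.769, -0.467]], 't': [-0.539, 0.169, 0.684]}
{'t': 0.1, 'qpos': array([ 1.17050523e+00,  4.94129568e-01,  1.34607365e+00,  2.65439694e-05,
        1.30248014e+00, -9.54827251e-02]), 'joint_velocities': array([ 0.00128029, -0.00386539,  0.00065948,  0.00065697, -0.00194323,
        0.00150473]), 'effort': array([ 2.01425035e-03, -8.83588386e+01, -3.84561574e+01, -3.64044936e-04,
        5.21680093e-03,  2.81909280e-06]), 'eef_pos': array([0.18750012, 0.59607394, 0.40415295]), 'orientation': array([-1.46209596e-04,  1.51818348e-01,  9.88408262e-01, -5.25543433e-04]), 'force': array([0.24753221, 0.56409168, 0.65680772]), 'moment': array([-0.00453357,  0.00619842, -0.02512942]), 'grasp_force': 0.0, 'opening': 0.08542116124013557}
```

View pics/top0.png

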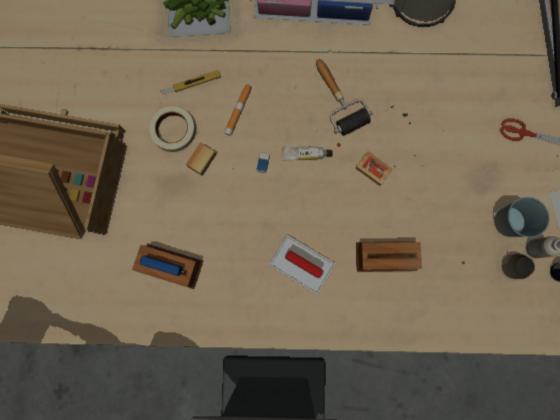

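View pics/scene0.png

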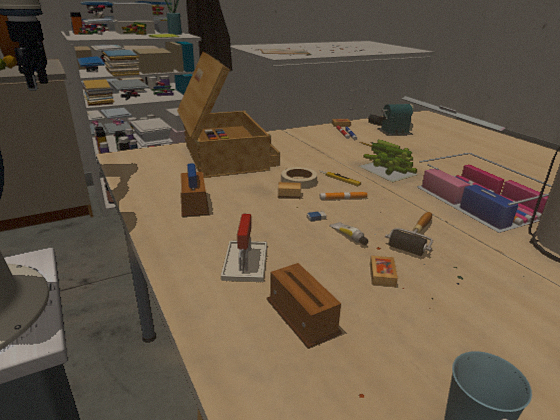

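The top view shows the red handle at (304,263) in the rack, the empty holder at (389,256) and the blue one at (168,265). The scene view shows the scraper in the rack at (245,240) and the empty holder at (305,300).

```bash
cat > h.py <<'E'
from cell import *
import cv2,numpy as np
def cloud(i,d):
    v,u=np.mgrid[:d.shape[0],:d.shape[1]]
    c=np.stack([(u-i['cx'])/i['fx']*d,(v-i['cy'])/i['fy']*d,d],-1)
    return (c-i['t'])@np.array(i['R'])
def ray(i,uv,z):
    R=np.array(i['R']);C=-R.T@np.array(i['t'])
    D=R.T@np.array([(uv[0]-i['cx'])/i['fx'],(uv[1]-i['cy'])/i['fy'],1]); return C+D*(z-C[2])/D[2]
def box(P):
    r=cv2.minAreaRect((P[:,:2]*1000).astype(np.float32)); b=cv2.boxPoints(r)
    e=b[1]-b[0],b[2]-b[1]; e=max(e,key=np.linalg.norm)
    return np.round(r[0],1),np.round(r[1],1),round(np.degrees(np.arctan2(e[1],e[0]))%180,1)
def red(p):
    h=cv2.cvtColor(p,cv2.COLOR_BGR2HSV); return ((h[...,0]<6)|(h[...,0]>174))&(h[...,1]>150)&(h[...,2]>70)
E
python3 - <<'E'
from h import *
for n in("top","scene"):
    p=cv2.imread(f"pics/{n}0.png");d=np.load(f"{n}0.npy");i=camera_info(n);P=cloud(i,d)
    g=(P[...,0]>.2)&(P[...,0]<.6)&(abs(P[...,1])<.35)
    print(n,"table z",np.median(P[g][:,2]))
    m=red(p)&g&(P[...,2]>.03)
    m=cv2.morphologyEx(m.astype(np.uint8),cv2.MORPH_OPEN,np.ones((2,2)))>0
    k,l,s,c=cv2.connectedComponentsWithStats(m.astype(np.uint8)); j=1+np.argmax(s[1:,4]); m=l==j
    Q=P[m]; print("red",s[j],box(Q),"z",np.percentile(Q[:,2],[2,50,98]),"mean",Q.mean(0))
    T=Q[Q[:,2]>np.percentile(Q[:,2],95)-.012]; print(" top part",box(T),T.mean(0))
    # rectangular in-image corners onto plane
    b=cv2.boxPoints(cv2.minAreaRect(np.argwhere(m)[:,::-1].astype(np.float32)));print(np.round([ray(i,q,.088)[:2] for q in b],4).tolist())
    # holders: high points
    hm=(P[...,2]>.055)&(P[...,2]<.070)&g&~m
    k,l,s,c=cv2.connectedComponentsWithStats(hm.astype(np.uint8))
    for j in range(1,k):
        if s[j,4]>80: print("high",s[j],box(P[l==j]),np.median(P[l==j][:,2]))
i=camera_info("top");p=cv2.imread("pics/top0.png")
c=np.hstack([cv2.resize(p[225:300,y:y+75],(400,400),interpolation=cv2.INTER_CUBIC) for y in(265,352)])
cv2.imwrite("pics/crop.png",c)
E
```

```text
top table z -0.0005015085753153351
red [287 252  36  26 340] (array([469.5, -74.3]), array([85.2, 42.4]), np.float32(60.4)) z [0.0800723  0.09134214 0.09550262] mean [ 0.48132288 -0.07792205  0.09335337]
 top part (array([470.9, -71.7]), array([79.3, 42.4]), np.float32(60.4)) [ 0.48167518 -0.07754705  0.09436629]
[[0.4935, -0.0389], [0.5091, -0.0478], [0.4692, -0.1178], [0.4538, -0.1087]]
high [ 362  242   60   27 1424] (array([ 506.5, -262.4]), array([ 55. , 125.2]), np.float32(91.2)) 0.06148649178965776
high [ 132  245   64   42 1119] (array([474.9, 220.2]), array([125.3,  56. ]), np.float32(74.6)) 0.061744850321285995
scene table z -0.0009817057258743977
red [239 215  12  23 180] (array([ 348.8, -378.7]), array([728.2,  20.5]), np.float32(65.7)) z [0.08557009 0.09118133 0.09258601] mean [ 0.47862147 -0.09054324  0.09286171]
 top part (array([ 348.8, -378.7]), array([728.2,  20.5]), np.float32(65.7)) [ 0.47862147 -0.09054324  0.09286171]
[[0.4552, -0.1144], [0.4988, -0.0362], [0.5116, -0.0507], [0.467, -0.127]]
high [180 172  26  24 398] (array([473.1, 216.5]), array([128.4,  55.9]), np.float32(74.5)) 0.06089000241537679
high [ 270  263   71   56 1787] (array([ 504.8, -264.1]), array([ 57.8, 126.2]), np.float32(91.7)) 0.06154674623958646
```

View pics/crop.png

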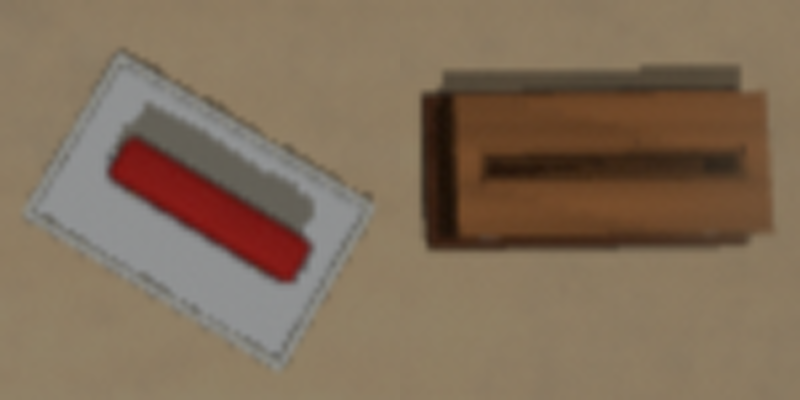

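The crop shows the handle lying along the tray at about (210,210), closer to the tray's lower left side, and the slot in the block's top at about (612,163). Heights and sizes agree with the given ones. I'm moving above the scraper.

```bash
python3 -m pendant '{"translation":[[0.408,-0.936,0],[0.408,-0.936,0],[0.408,-0.936,0],[0.408,-0.936,0],[0.408,-0.936,0],[0.408,-0.936,0],[0.408,-0.936,0],[0.408,-0.936,0]],"twist":[[0,0,-0.0945],[0,0,-0.0945],[0,0,-0.0945],[0,0,-0.0945],[0,0,-0.0945],[0,0,-0.0945],[0,0,-0.0945],[0,0,-0.0945]]}' 85 | tail -c 400
python3 -m pendant '{"translation":[[0.408,-0.936,0],[0.408,-0.936,0],[0.408,-0.936,0],[0.408,-0.936,0],[0.408,-0.936,0],[0.408,-0.936,0],[0.408,-0.936,0],[0.408,-0.936,0]],"twist":[[0,0,-0.0945],[0,0,-0.0945],[0,0,-0.0945],[0,0,-0.0945],[0,0,-0.0945],[0,0,-0.0945],[0,0,-0.0945],[0,0,-0.0945]]}' | tail -c 400
python3 -m pendant '{"translation":[[0.408,-0.936,0],[0.408,-0.936,0],[0.408,-0.936,0],[0.408,-0.936,0],[0.408,-0.936,0],[0.408,-0.936,0],[0.408,-0.936,0],[0.408,-0.936,0]],"twist":[[0,0,-0.0945],[0,0,-0.0945],[0,0,-0.0945],[0,0,-0.0945],[0,0,-0.0945],[0,0,-0.0945],[0,0,-0.0945],[0,0,-0.0945]]}' | tail -c 400
python3 -m pendant '{"translation":[[0,0,0],[0,0,0]],"twist":[[0,0,0],[0,0,0]]}' | tail -c 400
python3 - <<'E'
from h import *
s=state();i=camera_info("wrist");p,d=camera("wrist");cv2.imwrite("pics/w1.png",p);np.save("w1.npy",d)
import json;json.dump({k:np.array(v).tolist() for k,v in i.items()},open("w1.json","w"))
print(s['eef_pos'],s['orientation'],(-np.array(i['R']).T@i['t']).round(3),np.round(i['R'],2).tolist(),i['fx'])
P=cloud(i,d);m=red(p)&(P[...,2]>.03);Q=P[m];print(box(Q),np.percentile(Q[:,2],[5,50,95]),Q.mean(0))
E
```

```text
t: 0.9
eef_pos: [0.2857, 0.3703, 0.4045]
orientation: [-0.0, 0.436, 0.9, -0.0]
force: [0.4, 0.5, -0.2]
opening: 0.085
grasp_force: 0.0
t: 1.7
eef_pos: [0.3836, 0.1457, 0.4046]
orientation: [-0.0, 0.68, 0.733, -0.0]
force: [0.4, 0.7, -0.3]
opening: 0.0847
grasp_force: 0.0
t: 2.5
eef_pos: [0.4816, -0.079, 0.4045]
orientation: [-0.0, 0.865, 0.502, -0.0]
force: [0.9, 0.9, 0.2]
opening: 0.0847
grasp_force: 0.0
t: 2.7
eef_pos: [0.4812, -0.078, 0.4043]
orientation: [-0.0, 0.864, 0.503, -0.0]
force: [-0.5, 0.7, 0.2]
opening: 0.0849
grasp_force: 0.0
[ 0.48118632 -0.07803676  0.40433067] [-3.75673882e-04  8.64079673e-01  5.03354849e-01 -2.70681931e-04] [ 0.515 -0.014  0.373] [[0.87, -0.49, -0.0], [-0.47, -0.83, 0.29], [-0.14, -0.25, -0.96]] 353.44618718662167
(array([489.9, -63.3]), array([111. ,  17.5]), np.float32(59.8)) [0.08952695 0.09092376 0.09212548] [ 0.48318289 -0.07456188  0.09197454]
```

View pics/w1.png

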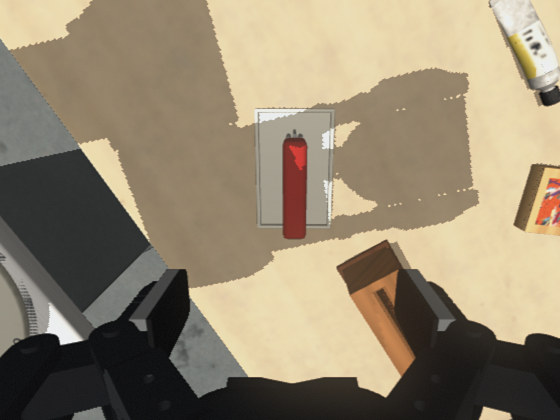

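The wrist view shows the tray at (255..333, 108..228), the handle at (282..307, 138..240), and the empty holder's near end at (370,265).

```bash
python3 - <<'E'
from h import *
import json
i=json.load(open("w1.json"));p=cv2.imread("pics/w1.png");d=np.load("w1.npy")
P=cloud(i,d);h=cv2.cvtColor(p,cv2.COLOR_BGR2HSV)
ex=np.array([.869,-.495]);ey=np.array([.495,.869])
for z in(.006,.010):
    C=np.array([ray(i,q,z)[:2] for q in((255.5,108.5),(333,108.5),(331.5,227.5),(257.5,227.5))])
    print("tray",z,C.mean(0).round(4),(C@ex).round(4),(C@ey).round(4))
r=red(p)
m=np.zeros_like(r);m[130:245,275:315]=r[130:245,275:315]
for v in(150,165,180,195,210,225,233):
    u=np.where(m[v])[0];a=ray(i,(u[0]-.5,v),.0915)[:2];b=ray(i,(u[-1]+.5,v),.0915)[:2]
    print(v,u[0],u[-1],"x",(a@ex).round(4),(b@ex).round(4),"y",(a@ey).round(4), "z",P[v,u[0]+2:u[-1]-1,2].round(4)[::4])
v=np.where(m[:,290])[0];print("ends",[(ray(i,(294,q),.091)[:2]@ey).round(4) for q in(v[0]-.5,v[-1]+.5)],v[0],v[-1])
print("wires z",P[128:140,290:302,2].max().round(4))
# scene edges too: holder
E
```

```text
tray 0.006 [ 0.4834 -0.0755] [0.4183 0.4957 0.4985 0.417 ] [0.2367 0.2368 0.1107 0.1106]
tray 0.01 [ 0.4837 -0.0748] [0.4187 0.4953 0.498  0.4174] [0.2368 0.2369 0.1122 0.112 ]
150 284 305 x 0.4481 0.4655 y 0.2066 z [0.0908 0.0912 0.0906 0.092  0.0895]
165 284 305 x 0.4481 0.4657 y 0.1946 z [0.0907 0.0917 0.0908 0.0906 0.0912]
180 284 305 x 0.448 0.4659 y 0.1824 z [0.0901 0.0919 0.0916 0.0913 0.0903]
195 284 304 x 0.4479 0.4652 y 0.1698 z [0.0921 0.0897 0.0915 0.0911 0.0905]
210 284 304 x 0.4479 0.4653 y 0.1569 z [0.0915 0.0917 0.0906 0.0921 0.0911]
225 284 304 x 0.4478 0.4655 y 0.1437 z [0.0908 0.0918 0.091  0.0918 0.0891]
233 284 304 x 0.4478 0.4656 y 0.1365 z [0.0907 0.0904 0.0911 0.0919 0.0909]
ends [np.float64(0.2132), np.float64(0.1323)] 142 237
wires z 0.3726
```

The measured tray and handle centres agree: (0.483,-0.075), lean near 0, top at 0.0915. I'm descending to TCP z = 0.238 and gripping.

```bash
python3 -m pendant '{"translation":[[0.06,0.1,-0.95],[0,0,-0.95],[0,0,-0.95],[0,0,-0.95],[0,0,-0.95],[0,0,-0.5],[0,0,-0.25],[0,0,-0.04]],"twist":[[0,0,0],[0,0,0],[0,0,0],[0,0,0],[0,0,0],[0,0,0],[0,0,0],[0,0,0]]}' 85
python3 -m pendant '{"translation":[[0,0,0],[0,0,0],[0,0,0],[0,0,0],[0,0,0],[0,0,0],[0,0,0],[0,0,0]],"twist":[[0,0,0],[0,0,0],[0,0,0],[0,0,0],[0,0,0],[0,0,0],[0,0,0],[0,0,0]]}' 0 50
```

```text
t: 3.55
eef_pos: [0.4828, -0.074, 0.2381]
orientation: [-0.0, 0.864, 0.504, -0.0]
force: [0.8, 0.6, 0.2]
opening: 0.0848
grasp_force: 0.0
t: 4.35
eef_pos: [0.4835, -0.0749, 0.239]
orientation: [0.001, 0.864, 0.504, 0.001]
force: [-0.7, -0.3, 6.7]
opening: 0.0191
grasp_force: 49.5
```

```bash
python3 -m pendant '{"translation":[[0,0,0.4],[0,0,0.7],[0,0,0.9],[0,0,0.9],[0,0,0.6],[0,0,0]],"twist":[[0,0,0],[0,0,0],[0,0,0],[0,0,0],[0,0,0],[0,0,0]]}'
python3 -m pendant '{"translation":[[-0.304,-0.479,0],[-0.304,-0.479,0],[-0.304,-0.479,0],[-0.304,-0.479,0],[-0.304,-0.479,0],[-0.304,-0.479,0],[-0.304,-0.479,0],[-0.304,-0.479,0]],"twist":[[0,0,0.0864],[0,0,0.0864],[0,0,0.0864],[0,0,0.0864],[0,0,0.0864],[0,0,0.0864],[0,0,0.0864],[0,0,0.0864]]}'
python3 -m pendant '{"translation":[[0,0,0],[0,0,0]],"twist":[[0,0,0],[0,0,0]]}'
python3 - <<'E'
from h import *
import json
s=state();i=camera_info("wrist");p,d=camera("wrist");cv2.imwrite("pics/w2.png",p);np.save("w2.npy",d)
json.dump({k:np.array(v).tolist() for k,v in i.items()},open("w2.json","w"))
print(s['eef_pos'],s['orientation'])
P=cloud(i,d)
m=(P[...,2]>.055)&(P[...,2]<.068)&(P[...,0]>.46)&(P[...,0]<.56)&(P[...,1]<-.18)&(P[...,1]>-.34)&(d>0)
print(m.sum(),box(P[m]),np.median(P[m][:,2]))
E
```

```text
t: 4.95
eef_pos: [0.4836, -0.0748, 0.3456]
orientation: [0.001, 0.864, 0.504, 0.001]
force: [0.3, -0.2, -2.1]
opening: 0.019
grasp_force: 49.2
t: 5.75
eef_pos: [0.4095, -0.1901, 0.3426]
orientation: [-0.001, 0.696, 0.718, -0.0]
force: [0.2, 0.4, -2.4]
opening: 0.0189
grasp_force: 49.1
t: 5.95
eef_pos: [0.41, -0.1897, 0.3429]
orientation: [-0.001, 0.698, 0.716, -0.0]
force: [-0.0, 0.9, -1.8]
opening: 0.0188
grasp_force: 49.1
[ 0.40995556 -0.18965599  0.34285291] [-5.28683723e-04  6.98045796e-01  7.16052920e-01 -5.76536009e-05]
6096 (array([ 503.9, -262.3]), array([ 56.9, 124.5]), np.float32(91.9)) 0.0609949854953708
```

View pics/w2.png

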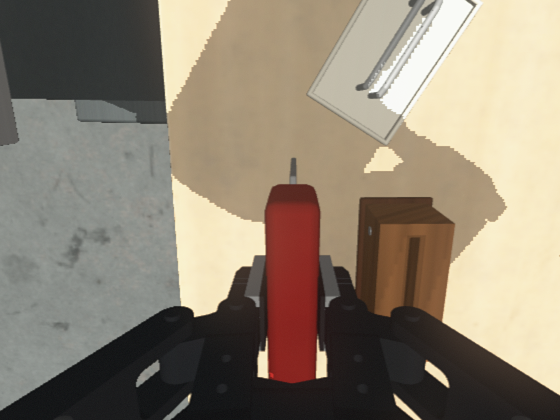

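The wrist view shows the handle held upright at (265..320, 185..380), the blade's corner at (293,160), and the slot at (409..420, 235..310) in the holder.

```bash
python3 - <<'E'
from h import *
import json
i=json.load(open("w2.json"));p=cv2.imread("pics/w2.png");d=np.load("w2.npy");P=cloud(i,d)
g=cv2.cvtColor(p,cv2.COLOR_BGR2GRAY).astype(float)
L=[]
for v in range(245,300,9):
    r=g[v,395:440];k=r<(r.min()+np.median(r))/2;u=395+np.where(k)[0]
    a,b=ray(i,(u[0]-.5,v),.062),ray(i,(u[-1]+.5,v),.062);L.append(((a+b)/2)[:2]);print(v,u[0],u[-1],a[:2].round(4),b[:2].round(4))
L=np.array(L);f=np.polyfit(L[:,1],L[:,0],1);print("slot x at y=-.263",np.polyval(f,-.263),"mean",L.mean(0),"deg",90-np.degrees(np.arctan(f[0])))
col=g[220:260,414];print("slot end col",col[::2].astype(int),[ (v,ray(i,(414,v),.062)[1].round(4)) for v in(232,236,240)])
print("block front edge y",[(ray(i,(412,v),.062)[1].round(4)) for v in(222,)])
m=red(p)
for v in(195,220,260,300,340,370):
    u=np.where(m[v,255:330])[0]+255;zz=np.median(P[v,u[3:-3],2]);a,b=ray(i,(u[0]-.5,v),zz),ray(i,(u[-1]+.5,v),zz);print("handle",v,u[0],u[-1],zz.round(4),a[:2].round(4),b[:2].round(4))
vv=np.where(m[:,292])[0];print("handle v",vv[0],vv[-1],P[vv[[2,5,10,-10]],292].round(4).tolist())
t=(d[150:183,286:300]<.30)&(d[150:183,286:300]>0)
q=np.argwhere(t)+[150,286];print("blade",q.min(0),q.max(0))
for v in range(158,184,4):
    u=q[q[:,0]==v][:,1]
    if len(u):print(v,u.min(),u.max(),np.median(P[v,u],0).round(4))
E
```

```text
245 409 418 [ 0.4972 -0.2177] [ 0.5048 -0.2175]
254 408 417 [ 0.4973 -0.2251] [ 0.5049 -0.2249]
263 407 417 [ 0.4974 -0.2327] [ 0.5059 -0.2325]
272 406 415 [ 0.4975 -0.2403] [ 0.5053 -0.2401]
281 406 415 [ 0.4985 -0.2481] [ 0.5063 -0.2479]
290 405 414 [ 0.4986 -0.256 ] [ 0.5065 -0.2558]
299 404 413 [ 0.4987 -0.2641] [ 0.5067 -0.2639]
slot x at y=-.263 0.5027563669402361 mean [ 0.50182888 -0.24047938] deg 92.3583414242585
slot end col [59 60 98 99 98 98 99 99 83 54 56 55 55 54 55 54 54 54 55 55] [(232, np.float64(-0.2071)), (236, np.float64(-0.2103)), (240, np.float64(-0.2135))]
block front edge y [np.float64(-0.1992)]
handle 195 271 315 0.1839 [ 0.399  -0.1493] [ 0.4157 -0.1489]
handle 220 266 319 0.1949 [ 0.3979 -0.1555] [ 0.4167 -0.155 ]
handle 260 266 318 0.1948 [ 0.398  -0.1707] [ 0.417  -0.1702]
handle 300 267 316 0.1948 [ 0.3984 -0.1869] [ 0.417  -0.1865]
handle 340 268 315 0.1947 [ 0.3989 -0.2046] [ 0.4175 -0.2041]
handle 370 269 314 0.1948 [ 0.3993 -0.2185] [ 0.4177 -0.218 ]
handle v 185 382 [[0.407, -0.1492, 0.1709], [0.407, -0.1488, 0.1775], [0.407, -0.1493, 0.1833], [0.4087, -0.2193, 0.1953]]
blade [158 289] [182 295]
158 291 295 [ 0.4074 -0.1462  0.1124]
162 291 295 [ 0.4074 -0.1462  0.1262]
166 290 295 [ 0.4071 -0.1462  0.1381]
170 290 295 [ 0.4071 -0.1463  0.1484]
174 290 295 [ 0.4071 -0.1462  0.1587]
178 289 295 [ 0.4069 -0.1471  0.1629]
182 289 295 [ 0.407  -0.149   0.1624]
```

```bash
python3 -m pendant '{"translation":[[0.796,-0.588,0],[0.796,-0.588,0],[0.796,-0.588,0],[0.796,-0.588,0],[0,0,-0.5],[0,0,-0.5],[0,0,-0.3],[0,0,0]],"twist":[[0,0,0.011],[0,0,0],[0,0,0],[0,0,0],[0,0,0],[0,0,0],[0,0,0],[0,0,0]]}'
python3 - <<'E'
from h import *
s=state();i=camera_info("wrist");p,d=camera("wrist");P=cloud(i,d);cv2.imwrite("pics/w3.png",cv2.resize(p[130:270,200:380],(720,560)))
q=np.argwhere((d>0)&(d<.32)&(P[...,1]>-.22)&(P[...,1]<-.2)&(P[...,2]<.12)&(P[...,2]>.066)&(abs(P[...,0]-.503)<.02))
print(s['eef_pos'],s['force']);
if len(q):print(len(q),np.median(P[q[:,0],q[:,1]],0),P[q[:,0],q[:,1],2].min())
E
```

```text
t: 6.8
eef_pos: [0.5056, -0.2595, 0.3032]
orientation: [-0.001, 0.694, 0.72, -0.0]
force: [0.7, -1.2, -1.4]
opening: 0.019
grasp_force: 49.3
[ 0.50558558 -0.25951757  0.30318738] [ 0.73923289 -1.1978984  -1.38785895]
98 [ 0.50224093 -0.2158902   0.10009662] 0.07121809261568667
```

View pics/w3.png

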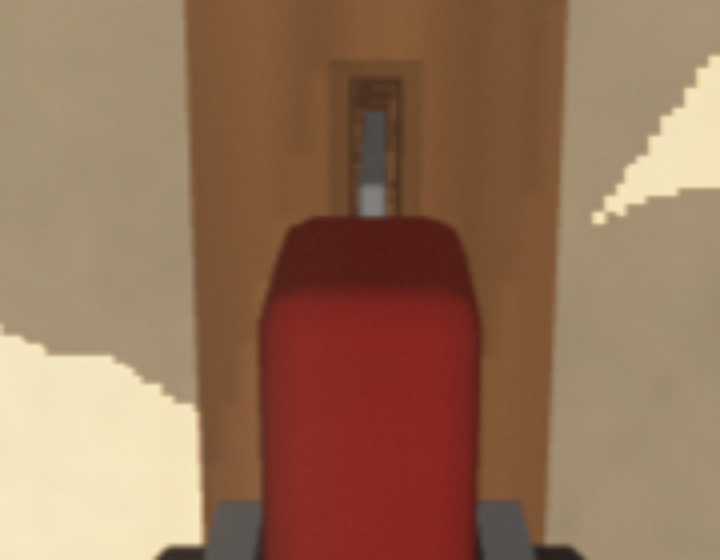

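The view shows the blade (374, 110..215) centred in the slot mouth (349..402), with about 5 mm free at the slot's end. I'm lowering it.

```bash
python3 -m pendant '{"translation":[[0,0,-0.4],[0,0,-0.4],[0,0,-0.4],[0,0,-0.4],[0,0,-0.2],[0,0,-0.1],[0,0,-0.03],[0,0,0]],"twist":[[0,0,0],[0,0,0],[0,0,0],[0,0,0],[0,0,0],[0,0,0],[0,0,0],[0,0,0]]}'
```

```text
t: 7.65
eef_pos: [0.5058, -0.2603, 0.2467]
orientation: [0.0, 0.694, 0.72, 0.0]
force: [-0.0, 0.5, -1.1]
opening: 0.0189
grasp_force: 49.3
```

```bash
python3 -m pendant '{"translation":[[0,0,-0.05],[0,0,-0.05],[0,0,0]],"twist":[[0,0,0],[0,0,0],[0,0,0]]}' - 25
python3 - <<'E'
from h import *
i=camera_info("wrist");p,d=camera("wrist");P=cloud(i,d);m=red(p)&(P[...,2]>.085)
print(np.percentile(P[m][:,2],[10,50,90]),state()['eef_pos'],state()['force'])
E
```

```text
t: 7.95
eef_pos: [0.5057, -0.2602, 0.2436]
orientation: [0.0, 0.694, 0.72, 0.0]
force: [0.7, -0.3, -0.8]
opening: 0.0192
grasp_force: 49.3
[0.09373414 0.09531013 0.09617275] [ 0.50567384 -0.26023319  0.24361703] [-0.12523346  0.18739284 -2.55040292]
```

```bash
python3 -m pendant '{"translation":[[0,0,-0.04],[0,0,0]],"twist":[[0,0,0],[0,0,0]]}'
python3 -m pendant '{"translation":[[0,0,0],[0,0,0],[0,0,0],[0,0,0],[0,0,0]],"twist":[[0,0,0],[0,0,0],[0,0,0],[0,0,0],[0,0,0]]}' 80
python3 -m pendant '{"translation":[[0,0,0.3],[0,0,0.8],[0,0,0.9],[0,0,0.9],[0,0,0.9],[0,0,0.9],[0,0,0.5],[0,0,0]],"twist":[[0,0,0],[0,0,0],[0,0,0],[0,0,0],[0,0,0],[0,0,0],[0,0,0],[0,0,0]]}'
python3 - <<'E'
from h import *
i=camera_info("wrist");p,d=camera("wrist");P=cloud(i,d);m=red(p)&(P[...,2]>.05)&(P[...,2]<.12)
print(np.percentile(P[m][:,2],[10,50,90]),box(P[m]),state()['eef_pos'],state()['force'])
q,_=camera("scene");q=cv2.resize(q[140:360,150:420],(648,528));cv2.imwrite("pics/end.png",q)
E
```

```text
t: 8.2
eef_pos: [0.5057, -0.2603, 0.2431]
orientation: [0.0, 0.694, 0.72, 0.0]
force: [-2.4, 2.4, 12.1]
opening: 0.019
grasp_force: 51.0
t: 8.7
eef_pos: [0.5057, -0.2602, 0.2423]
orientation: [-0.0, 0.694, 0.72, -0.0]
force: [-0.1, 0.1, 0.2]
opening: 0.08
grasp_force: 0.0
t: 9.5
eef_pos: [0.5059, -0.2604, 0.4012]
orientation: [0.002, 0.694, 0.72, 0.0]
force: [-0.5, 0.5, -0.8]
opening: 0.0802
grasp_force: 0.0
[0.09366572 0.09483938 0.09584278] (array([ 504.1, -261.1]), array([18.7, 81.7]), np.float32(92.5)) [ 0.50567737 -0.26023185  0.39956674] [-0.08530935 -0.98216977 -0.86904517]
```

View pics/end.png

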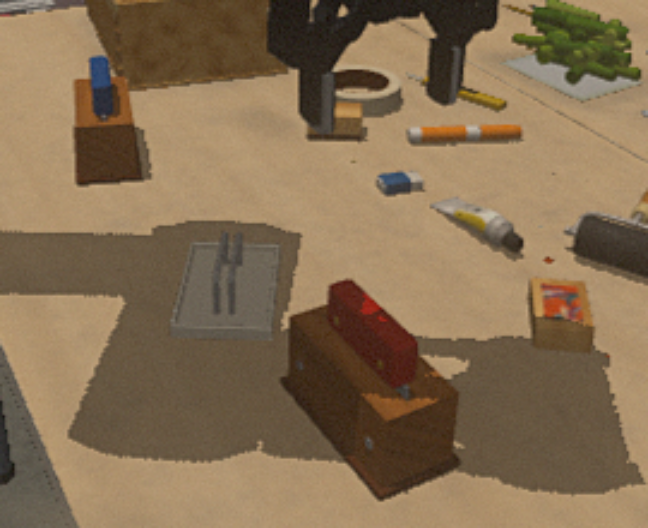

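The red scraper sits home on the block at (375,340), the gripper is clear of it, and the blue scraper and the bystanders are where they were.

```bash
python3 -c "from cell import *;print(finish_job())"
```

```text
the job is handed in; nothing more can be done
None
```

The red scraper is fully home in the empty holder with the gripper released and clear, the blue scraper and bystanders look undisturbed in the last picture, and the job was handed in at about 10 s (the hand-in gave no verdict).

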